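# Load the clip tray: tall red jar at the back, then the short blue jar in front

## Robot

A 6-joint arm with a two-finger parallel gripper is mounted at the origin on the work surface. World frame = base frame: x ahead of the robot, y to its left, z up, the work surface at z = 0. Lengths are in m, angles in rad, forces in N, time in s.
With the tool pointing down it reaches from about 0.375 to 0.925 m from the base axis. Payload 5.7 kg.
Tool frame: the origin (TCP) lies between the finger pads; the fingertips stand 25 mm ahead of it and the grasp point (between the pads) lies 6 mm ahead of it; z points along the fingers, x is the direction in which the jaws open and shut, and the axes are right-handed (so a half turn about z gives the same grasp; the last joint's range is limited). The gripper opens to 85 mm and grips with 20 to 120 N. Pads are 22 mm wide; open, the fingers measure 114 mm over their backs; the gripper's body (76 mm by 85 mm) begins 54 mm behind the grasp point. The pads swing forward as they close: fully open they stand 13 mm farther back than shut.
Start: joints at [1.05, 0.359, 1.51, -0, 1.272, -0.115], TCP at [0.237, 0.551, 0.219] pointing down, gripper open.
Joint ranges: [-2.97, 2.97], [-1.01, 2.36], [0.21, 2.38], [-0.96, 4.11], [0.2, 2.71], [-2.98, 2.98]. Speed limits (rad/s): [2.39, 2.39, 3.14, 3.14, 3.14, 3.14].

## Interface

Orientations are given as a rotation vector (axis times angle).
In Python, from cell import status, eyes, ticket gives the robot as it stands.
- The arm moves only by the tool play_rows, never from a script. Its argument "rows" is a list of rows, each a list of 3 entries, a list of its own where there are three numbers: the opening, from -1 (shut) to 1 (fully open), then the shift along the tool's x, y, z as a fraction of full scale, then the turn about the tool's z as a fraction of full scale. A call has exactly 8 rows; each row is the pose to reach, as a shift and turn from the pose measured when the call began, along the tool's axes at that moment; what a row does not reach only later rows make up. Full scale, the value 1, is 50 cm for a shift and 120 degrees for a turn. A row lasts 1/10 s, in which the tool goes at most 50 mm and 8.59 degrees, less where a joint would pass 70% of its speed; a pose out of reach is approached as far as the arm can. A call with a number of a shift or a turn outside -1 to 1 is refused whole. A call with a gripper value outside its range is refused whole. The fingers move at their own pace and stop on an object; "force" is the grip in N (left out, the last holds). Time passes only in rows, so rows that repeat a pose let the fingers close, or fill a call up. It gives the time, the measured TCP pose, the force and the opening at its end, in the units of the state.
- status.get_obs(): the state, without advancing time (a new reading comes with each control period).
- eyes.snapshot(name): name is "scene" or "side" or "wrist"; returns the picture (420x560x3 uint8, red, green, blue); there is no depth.
- eyes.camera_info(name): a dict with "vertical_fov" (degrees; the focal length in pixels is half the picture's height over the tangent of half this angle, whatever the lens; pixels are square), "cx", "cy" (the principal point, pixels), "pose" (4x4, takes a point from camera to world coordinates); the wrist camera has in their place "T_tool_cam" (4x4, takes a point from camera to tool coordinates, whose origin is the TCP and whose axes are the tool frame's). Camera axes: x right, y down, z forward; pixel columns grow to the right and rows downward; lengths in m; the calibration is good to about 2 mm. A picture is of the moment at which its call begins: read the wrist's pose just before it. camera_info takes no time and is no camera call.
- ticket.sign_off(): hands the job in, once; it reports no verdict.
The state is a dict: "clock": time; "joint_positions": joint angles; "qd": joint speeds; "tau": joint torques, N m; "eef_pos": TCP position; "orientation": TCP orientation; "contact_force": force on the tool from outside, world axes, zero at the start; "wrist_torque": the same for the moment, N m; "width": opening from 0.0 (shut) to 1.0 (fully open).
Only numpy, scipy, OpenCV 4.12 (cv2) and the standard library are available. Lean on these libraries where they do the work, as an engineer would, in place of code of your own. Each camera call takes 0.05 s, during which the arm holds its last target.

## Task

Load the steel clip tray on the desk so that nothing has to be reached over: first stand the tall red screw-top jar in the tray's empty back bay (the one farther from the robot), let go of it, and only then stand the short blue jar in the empty front bay (the one nearer the robot). Set both down flat on the tray's floor, upright and without dropping them, and do not bump the red jar while you load the blue one. Leave the rabbit figurine and the green jar where they are.

Things in the scene. Friction and masses are not known exactly. Their poses are not given: they have to be found in the camera images.
- red_jar_center (a point): Tall red plastic screw-top jar with a red lid: a straight upright cylinder 56 mm in diameter and 130 mm high with the lid (the lid is the top 26 mm, equally wide), about 0.2 kg. This point is on its axis, half-way up (65 mm above its underside); z points up. It starts standing on the desk.
- blue_jar_center (a point): Short blue plastic jar with a blue lid: a straight upright cylinder 60 mm in diameter and 70 mm high with the lid (top 20 mm), about 0.15 kg. This point is on its axis, half-way up (35 mm above its underside); z points up. It starts standing on the desk.
- tray: Low fixed steel clip tray; its x points away from the robot (within 12 degrees). Origin on the desk, under the wall between two empty bays, each 96 x 96 mm inside. Centre of back bay x = +49.5, y = 0; front bay x = -49.5, y = 0 mm. Floor 3 mm above the desk, walls 3 mm thick, tops 18 mm above the desk. Spans x +-100 mm, y -51 to +91 mm: at +y a trough of black clips, below the wall tops.
- rabbit_center (a point): Bystander: white ceramic figurine of a sitting rabbit, loose, about 80 mm long, 68 mm wide and 118 mm high to the ear tips. This point is 58 mm above the desk, over the middle of its base. Leave it alone.
- green_jar_center (a point): Bystander, leave alone: green jar with a green lid, loose, 54 mm in diameter, 110 mm high. This point is on its axis, 55 mm above its underside. (Fixed and clear of the work: a silver microphone on a stand, 212 mm high, beyond x = 0.66 m and right of y = -0.37 m; a stack of clear drawers, 210 mm high, left of y = 0.42 m.)
There are look-alikes about, which are no part of the job. There is more than one size of the part that bears red_jar_center; the job needs the smallest. Several things have the shape of the tray; the one meant has the colours described above.

How it is judged:
On the way, in this order (a step that is already met when the one before it is completed fails the run):
1. the red jar stands released in the back bay while the blue jar is still outside the tray (x of red_jar_center in the frame of tray between 0.0255 and 0.0735 m and y of red_jar_center in the frame of tray between -0.024 and 0.024 m and z of red_jar_center in the frame of tray between 0.062 and 0.074 m and angle between red_jar_center's own z axis and vertical below 0.15 rad and contact force between the fingers and red_jar below 0.2 N and linear speed of red_jar below 0.02 m/s and not (x of blue_jar_center in the frame of tray between -0.12 and 0.12 m and y of blue_jar_center in the frame of tray between -0.07 and 0.07 m)), for 0.2 s.
2. the blue jar stands released in the front bay, with the red jar still in the back bay (x of red_jar_center in the frame of tray between 0.0255 and 0.0735 m and y of red_jar_center in the frame of tray between -0.024 and 0.024 m and z of red_jar_center in the frame of tray between 0.062 and 0.074 m and angle between each of red_jar_center, blue_jar_center's own z axis and vertical below 0.15 rad and x of blue_jar_center in the frame of tray between -0.0735 and -0.0255 m and y of blue_jar_center in the frame of tray between -0.024 and 0.024 m and z of blue_jar_center in the frame of tray between 0.032 and 0.044 m and contact force between the fingers and red_jar below 0.2 N and linear speed of each of red_jar, blue_jar below 0.02 m/s and contact force between the fingers and blue_jar below 0.2 N), for 0.2 s.
At the end, for the whole second after the job is handed in: The red jar stands in the back bay and the blue jar in the front bay, each with its axis within 24 mm of the bay's centre along and across the tray (as far as the walls allow), on the tray's floor (height within 6 mm), upright within 0.15 rad, released and at rest (all of step 2); the robot touches nothing.
It fails at once if a jar is dropped: the red or the blue jar moves faster than 0.7 m/s while the gripper does not hold it ((contact force between the fingers and red_jar below 0.05 N and linear speed of red_jar above 0.7 m/s) or (contact force between the fingers and blue_jar below 0.05 N and linear speed of blue_jar above 0.7 m/s)).
It fails at once if the robot or the blue jar bumps the red jar (over 2 N) while the blue jar is in or over the tray (x of blue_jar_center in the frame of tray between -0.12 and 0.12 m and y of blue_jar_center in the frame of tray between -0.07 and 0.07 m and contact force between any of the fingers, the arm, blue_jar and red_jar above 2 N).
It fails at once if the rabbit or the green jar is shifted by more than 20 mm or tipped (distance of any of rabbit_center, green_jar_center from where it was at the start of the episode above 0.02 m).
It also fails if it takes over 58 s, if anything falls off the work surface, if the arm or the gripper's body presses on something with over 40 N, if the wrist force passes 120 N, or if a joint passes its speed limit or range.

## Working session

There is one attempt and no reset: what is moved stays moved. The work goes in short steps, Python scripts to look and compute and a tool call to move; the robot and the scene stay as the last step left them, time stands still between calls to the robot, and variables do not carry over. Pictures are saved under pics/ and viewed, and the job is handed in when it is done.

Besides the shell and the picture viewer there is one more tool, called after ">>>" as name(argument=value, ...) on one line, values as JSON. play_rows: Moves the arm, as the interface text tells. Shift numbers are shares of 50 cm and turn numbers shares of 120 degrees, none past 1 either way. Its arguments: {"type":"object","properties":{"rows":{"type":"array"},"force":{"type":"number"}},"required":["rows"]}

```bash
ls; mkdir -p pics; python3 - <<'E'
from cell import status, eyes, ticket
import cv2,numpy as np
o=status.get_obs();print(o)
for n in ["scene","side","wrist"]:
    im=eyes.snapshot(n);cv2.imwrite(f"pics/{n}0.png",im[:,:,::-1]);print(n,eyes.camera_info(n))
E
```

```text
pics
{'clock': 0.0, 'joint_positions': array([ 1.04994016e+00,  3.59466785e-01,  1.51147454e+00,  9.18153370e-06,
        1.27246689e+00, -1.15076332e-01]), 'qd': array([ 8.61054454e-04,  2.40845634e-04,  6.44068159e-04, -4.32327110e-04,
        1.84432632e-05,  1.35575108e-03]), 'tau': array([ 1.34730308e-03, -5.27634823e+01, -2.78619540e+01, -3.86547720e-05,
        1.32090482e-02, -1.66766637e-05]), 'eef_pos': array([0.23647545, 0.55065916, 0.21846032]), 'orientation': array([ 2.62282313e+00,  1.72780393e+00, -2.55150067e-03]), 'contact_force': array([-0.10317709,  0.89735796, -0.24055287]), 'wrist_torque': array([-0.03184246, -0.0025447 ,  0.0066534 ]), 'width': 0.999726535291974}
scene {'vertical_fov': 57.030580188378416, 'cx': 276.63996767017585, 'cy': 211.22941106177058, 'pose': array([[ 0.29031877,  0.52699365, -0.79874445,  1.21198926],
       [ 0.95687362, -0.15081285,  0.24829088, -0.27423112],
       [ 0.01038679, -0.836381  , -0.54805012,  0.59272914],
       [ 0.        ,  0.        ,  0.        ,  1.        ]])}
side {'vertical_fov': 55.76068748769052, 'cx': 278.5533429832253, 'cy': 200.56062783865653, 'pose': array([[-0.97430385, -0.16728306,  0.15082566,  0.312403  ],
       [-0.22507229,  0.74873567, -0.62348806,  0.49508883],
       [-0.00862956, -0.64141349, -0.76714683,  0.73262888],
       [ 0.        ,  0.        ,  0.        ,  1.        ]])}
wrist {'vertical_fov': 64.07313608423682, 'cx': 283.044719547599, 'cy': 206.56219706343666, 'T_tool_cam': array([[ 9.99999958e-01, -2.88112126e-04,  1.67169192e-05,
         8.48523572e-04],
       [ 2.71929068e-04,  9.60064120e-01,  2.79779933e-01,
        -7.19108640e-02],
       [-9.66573056e-05, -2.79779917e-01,  9.60064159e-01,
        -1.53676006e-01],
       [ 0.00000000e+00,  0.00000000e+00,  0.00000000e+00,
         1.00000000e+00]])}
```

View pics/scene0.png

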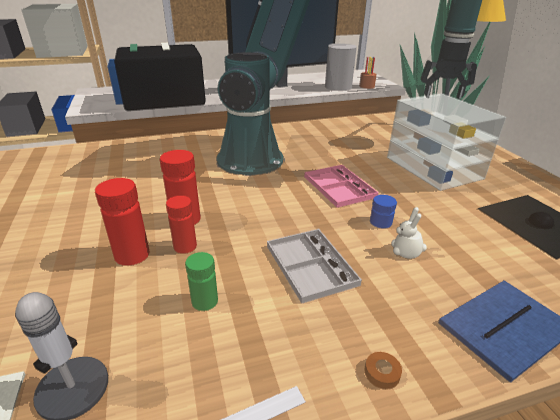

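View pics/side0.png

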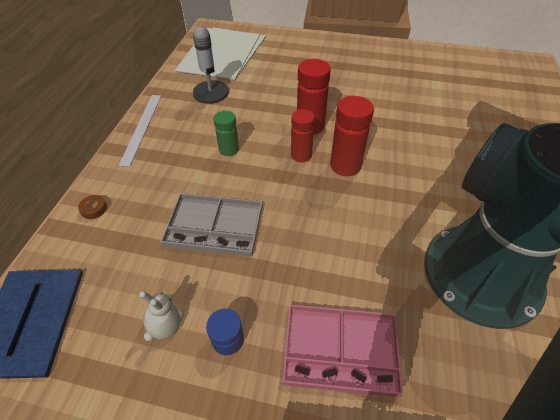

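View pics/wrist0.png

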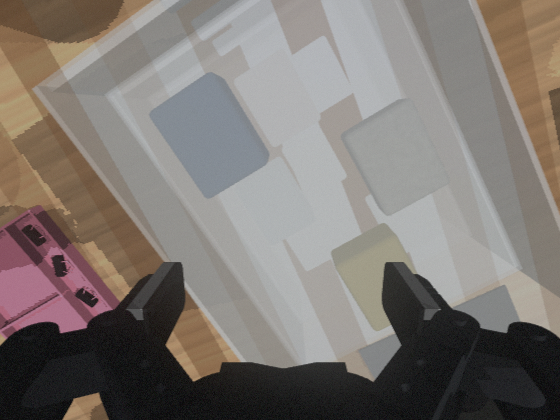

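```bash
cat > h.py <<'E'
import numpy as np,cv2
from scipy.spatial.transform import Rotation as R
def cam(name,info,obs=None):
    f=210/np.tan(np.radians(info['vertical_fov']/2))
    if 'pose' in info: T=info['pose']
    else:
        W=np.eye(4);W[:3,:3]=R.from_rotvec(obs['orientation']).as_matrix();W[:3,3]=obs['eef_pos'];T=W@info['T_tool_cam']
    return f,info['cx'],info['cy'],T
def rays(c,uv):
    f,cx,cy,T=c;uv=np.atleast_2d(uv).astype(float)
    d=np.c_[(uv[:,0]-cx)/f,(uv[:,1]-cy)/f,np.ones(len(uv))]
    return d@T[:3,:3].T
def onz(c,uv,z):
    d=rays(c,uv);o=c[3][:3,3];return o+d*((z-o[2])/d[:,2])[:,None]
def proj(c,P):
    f,cx,cy,T=c;q=(np.atleast_2d(P)-T[:3,3])@T[:3,:3];return np.c_[f*q[:,0]/q[:,2]+cx,f*q[:,1]/q[:,2]+cy]
def azim(c,mask):
    v,u=np.nonzero(mask);d=rays(c,np.c_[u,v]);m=d.mean(0);a0=np.arctan2(m[1],m[0])
    a=np.arctan2(d[:,1],d[:,0])-a0;a=(a+np.pi)%(2*np.pi)-np.pi
    return a0+a.min(),a0+a.max()
def isect(p,a,q,b):
    A=np.array([[np.cos(a),-np.cos(b)],[np.sin(a),-np.sin(b)]]);t=np.linalg.solve(A,(q-p));return p+t[0]*np.array([np.cos(a),np.sin(a)]),t
E
python3 - <<'E'
import cv2
from h import *
from cell import eyes
C={}
M={}
for n in ['scene','side']:
    im=cv2.imread(f'pics/{n}0.png');hsv=cv2.cvtColor(im,cv2.COLOR_BGR2HSV)
    H,S,V=[hsv[:,:,i].astype(int) for i in range(3)]
    mk={'blue':(H>105)&(H<130)&(S>150)&(V>60),'green':(H>45)&(H<80)&(S>120),'red':((H<5)|(H>174))&(S>190)}
    C[n]=cam(n,eyes.camera_info(n))
    for k,m in mk.items():
        nn,lab,st,ce=cv2.connectedComponentsWithStats(m.astype(np.uint8))
        for i in range(1,nn):
            if st[i,4]>150: print(n,k,st[i]); M[n,k,i]=(lab==i)
    a=im[130:280,80:230] if n=='scene' else im[50:185,270:390]
    cv2.imwrite(f'pics/red_{n}.png',cv2.resize(a,None,fx=4,fy=4,interpolation=cv2.INTER_CUBIC))
np.save('masks.npy',M,allow_pickle=True)
for k in ['blue','green']:
    best={}
    for n in C:
        ks=[x for x in M if x[0]==n and x[1]==k]
        ks=[x for x in ks if (M[x].sum()<3000)]
        x=max(ks,key=lambda x:M[x].sum());best[n]=azim(C[n],M[x])
    m={n:(sum(best[n])/2) for n in C}
    p,t=isect(C['scene'][3][:2,3],m['scene'],C['side'][3][:2,3],m['side'])
    print(k,p,[abs(t[i])*np.sin((best[n][1]-best[n][0])/2) for i,n in enumerate(C)])
E
```

```text
scene blue [ 52  95  22  36 454]
scene blue [374 195  23  11 182]
scene green [186 253  28  17 370]
scene red [160 150  34  14 349]
scene red [ 96 178  40  20 553]
scene red [167 195  24  14 232]
side green [215 112  20  13 176]
side red [ 292   59   38   91 1980]
side red [ 332   96   42   70 1631]Traceback (most recent call last):
  File "<stdin>", line 23, in <module>
ValueError: max() iterable argument is empty
```

```bash
python3 - <<'E'
import cv2
a=cv2.imread('pics/scene0.png')[225:305,260:365];b=cv2.imread('pics/side0.png')[185:265,155:270]
cv2.imwrite('pics/tr_s.png',cv2.resize(a,None,fx=7,fy=7,interpolation=cv2.INTER_CUBIC));cv2.imwrite('pics/tr_d.png',cv2.resize(b,None,fx=6.9,fy=7,interpolation=cv2.INTER_CUBIC))
E
```

```text
(no output)
```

View pics/red_scene.png

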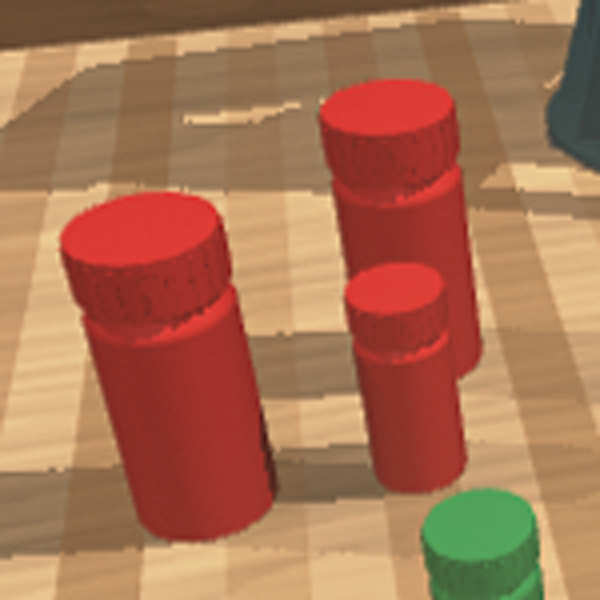

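View pics/red_side.png

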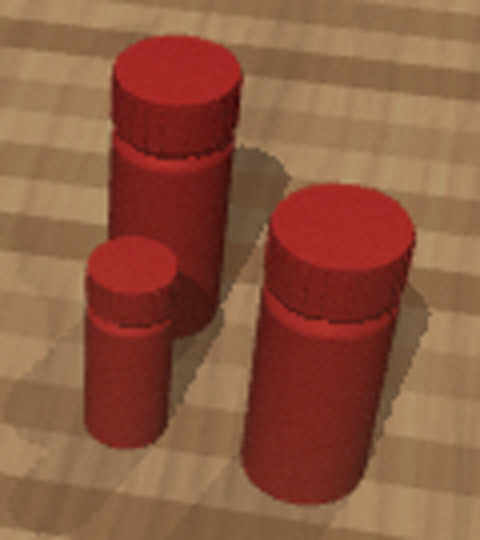

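View pics/tr_s.png

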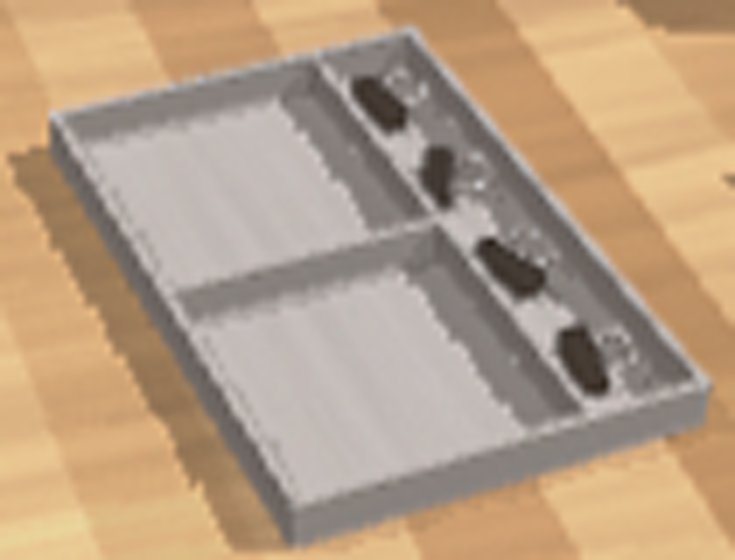

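View pics/tr_d.png

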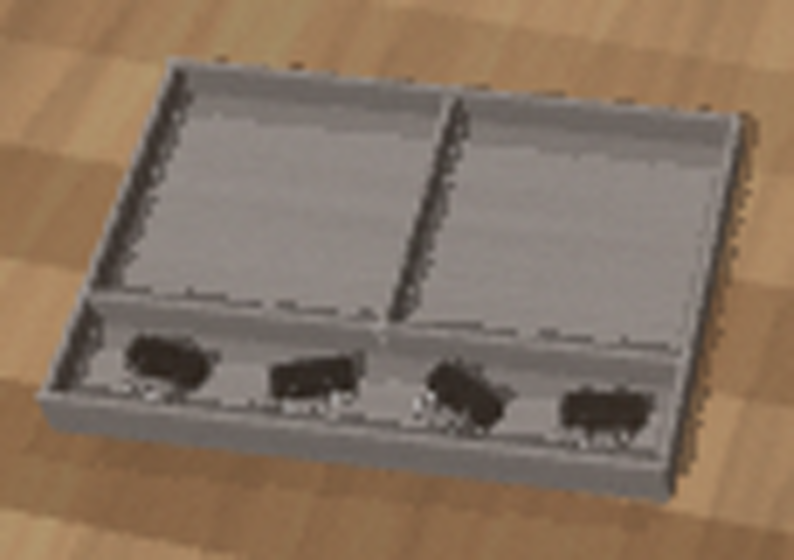

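```bash
python3 - <<'E'
import cv2
from h import *
from cell import eyes
C={n:cam(n,eyes.camera_info(n)) for n in ['scene','side']}
tr={'scene':[[267.5,241.5],[318.5,229.2],[360.7,280.3],[301.4,297.4]],'side':[[262,201.3],[252,253],[161.2,241.7],[179.5,193.5]]}
# order: front-right(-x,-y), front-left(-x,+y), back-left, back-right
loc=np.array([[-.1,-.051],[-.1,.091],[.1,.091],[.1,-.051]])
for n in C:
    P=onz(C[n],np.array(tr[n]),.018)[:,:2]
    print(n,P.round(4).tolist(),[np.linalg.norm(P[i]-P[i-1]).round(4) for i in range(4)])
    a=loc-loc.mean(0);b=P-P.mean(0);th=np.arctan2((a[:,0]*b[:,1]-a[:,1]*b[:,0]).sum(),(a*b).sum())
    Rm=np.array([[np.cos(th),-np.sin(th)],[np.sin(th),np.cos(th)]]);o=P.mean(0)-Rm@loc.mean(0)
    print(' origin',o.round(4),'th',np.degrees(th).round(2),'back',(o+Rm@[.0495,0]).round(4),'front',(o-Rm@[.0495,0]).round(4))
for n,p in {'scene':[178.7,201.9],'side':[303,116.2]}.items(): print(n,'red',onz(C[n],p,.13))
for n in C:
    im=cv2.imread(f'pics/{n}0.png');hsv=cv2.cvtColor(im,cv2.COLOR_BGR2HSV)
    H,S,V=[hsv[:,:,i].astype(int) for i in range(3)]
    m=((H>110)&(H<125)&(S>150)).astype(np.uint8);g=((H>50)&(H<75)&(S>120)).astype(np.uint8)
    for k,mm,roi in [('blue',m,(185,235,360,405) if n=='scene' else (305,358,200,250)),('green',g,(245,315,180,225) if n=='scene' else (105,160,205,245))]:
        z=np.zeros_like(mm);r=roi;z[r[0]:r[1],r[2]:r[3]]=mm[r[0]:r[1],r[2]:r[3]]
        v,u=np.nonzero(z);print(n,k,u.min(),u.max(),v.min(),v.max());globals()[k+n]=azim(C[n],z)
for k in ['blue','green']:
    A=globals()[k+'scene'];B=globals()[k+'side']
    p,t=isect(C['scene'][3][:2,3],sum(A)/2,C['side'][3][:2,3],sum(B)/2)
    print(k,p,abs(t[0])*np.sin((A[1]-A[0])/2),abs(t[1])*np.sin((B[1]-B[0])/2))
# rabbit base
print('rabbit',onz(C['scene'],[[409,245]],.04),onz(C['side'],[[162,320]],.04))
for n,p in {'scene':[[138.0-3,0]]}.items(): pass
print('big reds scene',onz(C['scene'],[[177,158],[117,190]],.2), onz(C['side'],[[314,69],[355,107]],.2))
E
```

```text
scene [[0.4963, -0.074], [0.4832, 0.0642], [0.6817, 0.0808], [0.693, -0.0581]] [np.float64(0.1973), np.float64(0.1388), np.float64(0.1992), np.float64(0.1393)]
 origin [ 0.5902 -0.0167] th 4.81 back [ 0.6396 -0.0126] front [ 0.5409 -0.0209]
side [[0.4903, -0.0751], [0.4752, 0.0674], [0.6749, 0.0829], [0.6888, -0.0555]] [np.float64(0.1995), np.float64(0.1432), np.float64(0.2003), np.float64(0.1391)]
 origin [ 0.5841 -0.015 ] th 5.32 back [ 0.6334 -0.0104] front [ 0.5348 -0.0196]
scene red [[ 0.44001595 -0.26596795  0.13      ]]
side red [[ 0.43302474 -0.26513383  0.13      ]]
scene blue 374 396 195 213
scene green 186 214 253 281
side blue 227 227 337 337
side green 215 234 112 142
blue [0.47063436 0.25262706] 0.028239714897327864 0.0
green [ 0.62754557 -0.24610149] 0.02569193419951994 0.024016555442119673
rabbit [[0.62729182 0.22946401 0.04      ]] [[0.59200394 0.2548751  0.04      ]]
big reds scene [[ 0.35884815 -0.25403911  0.2       ]
 [ 0.47710441 -0.38173978  0.2       ]] [[ 0.42679179 -0.36018967  0.2       ]
 [ 0.31466049 -0.23216234  0.2       ]]
```

```bash
cat > plan.py <<'E'
from h import *
from cell import status
def plan(x,y,z,psi=None,o=None):
    o=o or status.get_obs();Rm=R.from_rotvec(o['orientation']).as_matrix()
    d=Rm.T@(np.array([x,y,z])-o['eef_pos']);ps=np.degrees(np.arctan2(Rm[1,0],Rm[0,0]))
    t=0 if psi is None else (ps-psi+180)%360-180
    print('now',o['eef_pos'].round(4),'psi',ps.round(2),'tilt',np.degrees(np.arccos(-Rm[2,2])).round(2),'w',o['width'].round(3),'F',o['contact_force'].round(1),'t',o['clock'])
    print('shift',(d/.5).round(4).tolist(),'turn',round(t/120,4),'dist',np.linalg.norm(d).round(3))
E
python3 - <<'E'
from plan import *
plan(.42,.22,.34,95)
E
```

```text
Traceback (most recent call last):
  File "plan.py", line 7, in plan
    print('now',o['eef_pos'].round(4),'psi',ps.round(2),'tilt',np.degrees(np.arccos(-Rm[2,2])).round(2),'w',o['width'].round(3),'F',o['contact_force'].round(1),'t',o['clock'])
                                                                                                            ^^^^^^^^^^^^^^^^
AttributeError: 'float' object has no attribute 'round'
```

```bash
sed -i "s/o\['width'\].round(3)/round(o['width'],3)/" plan.py
python3 - <<'E'
from plan import *
plan(.42,.22,.34,95)
E
```

```text
now [0.2366 0.5508 0.2186] psi 66.75 tilt 0.08 w 0.996 F [-0.4  0.1  0.6] t 0.15
shift [-0.4634, 0.5981, -0.2422] turn -0.2354 dist 0.397
```

>>> play_rows(rows=[[1,[0,0,-0.1],0],[1,[0,0,-0.2],0],[1,[-0.05,0.06,-0.24],-0.05],[1,[-0.46,0.6,-0.24],-0.235],[1,[-0.46,0.6,-0.24],-0.235],[1,[-0.46,0.6,-0.24],-0.235],[1,[-0.46,0.6,-0.24],-0.235],[1,[-0.46,0.6,-0.24],-0.235]])

```text
clock: 0.95
eef_pos: [0.3751, 0.3021, 0.3388]
orientation: [2.122, 2.316, -0.002]
contact_force: [0.5, -0.3, 0.8]
width: 1.002
```

```bash
python3 - <<'E'
from plan import *
plan(.42,.22,.34,95)
E
```

```text
now [0.3751 0.3021 0.3388] psi 94.99 tilt 0.09 w 1.002 F [ 0.5 -0.3  0.8] t 0.95
shift [-0.1714, 0.0752, -0.0023] turn -0.0001 dist 0.094
```

>>> play_rows(rows=[[1,[-0.36,0.08,0],0],[1,[-0.36,0.08,0],0],[1,[-0.36,0.08,0],0],[1,[-0.36,0.08,0],0],[1,[-0.36,0.08,0],0],[1,[-0.36,0.08,0],0],[1,[-0.36,0.08,0],0],[1,[-0.36,0.08,0],0]])

```text
clock: 1.75
eef_pos: [0.4301, 0.1274, 0.3388]
orientation: [-2.12, -2.318, 0.002]
contact_force: [-0.5, 0.3, -0.0]
width: 0.999
```

```bash
cat > look.py <<'E'
import sys,pickle
from h import *
from cell import status,eyes
n=sys.argv[1];o=status.get_obs();im=eyes.snapshot('wrist')[:,:,::-1]
cv2.imwrite(f'pics/{n}.png',im);pickle.dump(cam('wrist',eyes.camera_info('wrist'),o),open(f'{n}.pkl','wb'))
print(o['eef_pos'],o['clock'])
E
python3 look.py w1
```

```text
[0.4301296  0.12743274 0.33884952] 1.75
```

View pics/w1.png

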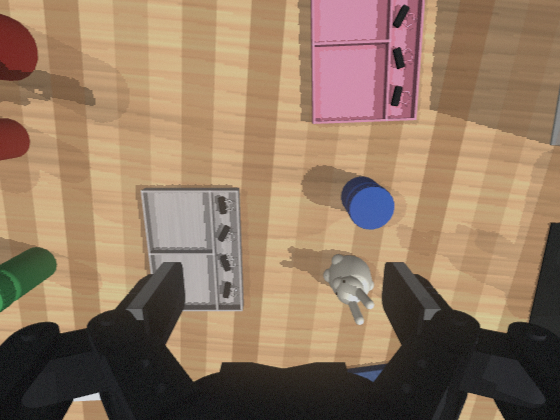

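```bash
python3 - <<'E'
from h import *;import pickle
c=pickle.load(open('w1.pkl','rb'));im=cv2.imread('pics/w1.png');hsv=cv2.cvtColor(im,cv2.COLOR_BGR2HSV)
b=cv2.inRange(hsv,(105,150,20),(130,255,255));b[:,:320]=0;b[260:]=0
print(cv2.boundingRect(b)); 
lid=cv2.inRange(hsv,(105,150,135),(130,255,255));lid[:,:320]=0;lid[260:]=0
v=hsv[:,:,2];print(v[175:235:4,371],)
n,l,s,ce=cv2.connectedComponentsWithStats(lid);i=1+np.argmax(s[1:,4]);cn=cv2.findContours((l==i).astype(np.uint8),0,1)[0][0]
e=cv2.fitEllipse(cv2.convexHull(cn));print(e,s[i]);P=onz(c,e[0],.07);print('blue',P, 'diam',np.array(e[1])*(c[3][2,3]-.07)/c[0])
print('tray',onz(c,[[142.5,188.5],[240,187.5],[242,309.5],[142.5+73/98*0,188.5]],.018))
print('divider ends y', onz(c,[[150.5,253],[212,189]],.018))
cv2.imwrite('pics/w1t.png',cv2.resize(im[175:320,130:255],None,fx=5,fy=4))
E
```

```text
(351, 187, 43, 41)
[178  75  81 166 174 171 170 172 172 171 169 168 173 168 181]
((372.3058776855469, 206.7852325439453), (40.569175720214844, 42.04013442993164), 64.77373504638672) [ 351  187   43   41 1130]
blue [[0.47117027 0.24947262 0.07      ]] diam [0.0510879  0.05294025]
tray [[ 0.48722908 -0.07131213  0.018     ]
 [ 0.47319017  0.06949492  0.018     ]
 [ 0.6747909   0.08340947  0.018     ]
 [ 0.48722908 -0.07131213  0.018     ]]
divider ends y [[ 0.58828588 -0.06189499  0.018     ]
 [ 0.47902389  0.02914445  0.018     ]]
```

View pics/w1t.png

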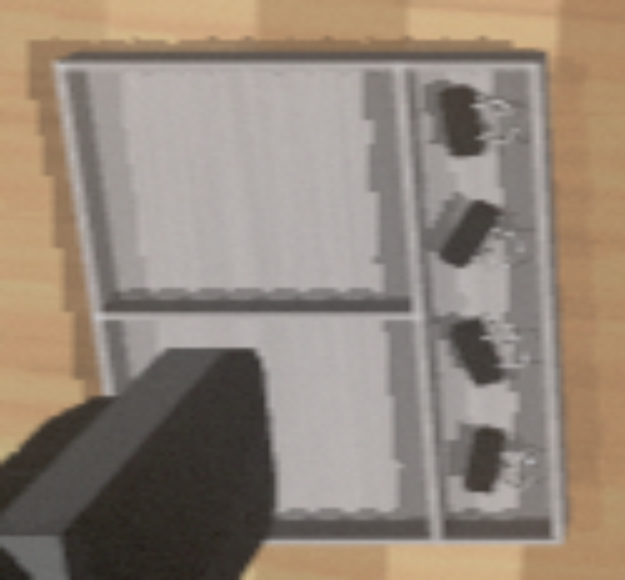

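```bash
python3 - <<'E'
from plan import *
plan(.45,-.17,.34,55)
E
```

```text
now [0.4302 0.1274 0.3389] psi 95.11 tilt 0.08 w 1.003 F [0.2 0.1 0.8] t 1.8
shift [-0.596, -0.0134, -0.0016] turn 0.3342 dist 0.298
```

```bash
python3 - <<'E'
from plan import *
plan(.425,-.255,.34,40)
E
```

```text
now [0.4302 0.1274 0.3389] psi 95.11 tilt 0.08 w 1.003 F [0.2 0.1 0.8] t 1.8
shift [-0.7609, -0.0784, -0.0014] turn 0.4592 dist 0.382
```

>>> play_rows(rows=[[1,[-0.76,-0.08,0],0.46],[1,[-0.76,-0.08,0],0.46],[1,[-0.76,-0.08,0],0.46],[1,[-0.76,-0.08,0],0.46],[1,[-0.76,-0.08,0],0.46],[1,[-0.76,-0.08,0],0.46],[1,[-0.76,-0.08,0],0.46],[1,[-0.76,-0.08,0],0.46]])

```text
clock: 2.6
eef_pos: [0.4244, -0.2572, 0.3393]
orientation: [2.952, 1.068, -0.002]
contact_force: [0.2, 0.3, -0.1]
width: 0.996
```

>>> play_rows(rows=[[1,[0,0,0],0],[1,[0,0,0],0],[1,[0,0,0],0],[1,[0,0,0],0],[1,[0,0,0],0],[1,[0,0,0],0],[1,[0,0,0],0],[1,[0,0,0],0]])

```text
clock: 3.4
eef_pos: [0.4244, -0.257, 0.3394]
orientation: [2.952, 1.069, -0.002]
contact_force: [-0.2, -0.5, -0.1]
width: 1.003
```

```bash
python3 look.py w2
```

```text
[ 0.42441942 -0.25701016  0.33936062] 3.4
```

View pics/w2.png

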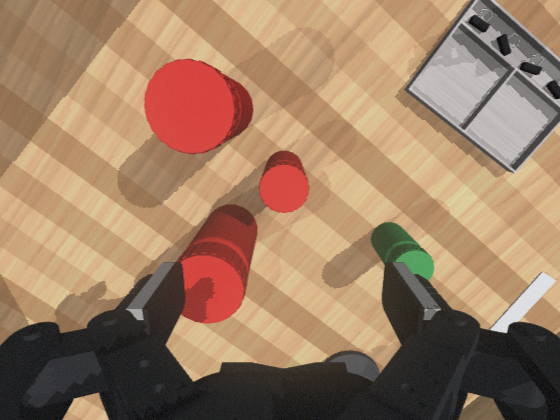

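```bash
python3 - <<'E'
from h import *;import pickle
c=pickle.load(open('w2.pkl','rb'));im=cv2.imread('pics/w2.png');hsv=cv2.cvtColor(im,cv2.COLOR_BGR2HSV)
m=cv2.inRange(hsv,(0,150,190),(6,255,255))|cv2.inRange(hsv,(174,150,190),(180,255,255))
for cn in cv2.findContours(m,0,1)[0]:
    if cv2.contourArea(cn)<500: continue
    e=cv2.fitEllipse(cv2.convexHull(cn))
    for z in (.13,.21):
        P=onz(c,e[0],z)[0];print(e,z,P.round(4),'diam',(np.array(e[1])*(c[3][2,3]-z)/c[0]).round(4))
g=cv2.inRange(hsv,(45,100,120),(75,255,255))
print(onz(c,[[413,266]],.11))
print('base pts A', onz(c,[[243,130]],0),'B base', onz(c,[[238,207]],0),'small base',onz(c,[[283,153]],0))
print('tray corners',onz(c,[[477,0],[406,88],[516,171],[512,68]],.018))
E
```

```text
((209.794921875, 287.36407470703125), (59.67101287841797, 72.16619110107422), 142.9410858154297) 0.13 [ 0.4432 -0.4184  0.13  ] diam [0.0645 0.078 ]
((209.794921875, 287.36407470703125), (59.67101287841797, 72.16619110107422), 142.9410858154297) 0.21 [ 0.429  -0.3705  0.21  ] diam [0.0503 0.0608]
((283.85333251953125, 188.28948974609375), (47.376747131347656, 48.584861755371094), 94.99586486816406) 0.13 [ 0.4333 -0.2662  0.13  ] diam [0.0512 0.0525]
((283.85333251953125, 188.28948974609375), (47.376747131347656, 48.584861755371094), 94.99586486816406) 0.21 [ 0.4212 -0.2518  0.21  ] diam [0.0399 0.041 ]
((188.72830200195312, 105.44703674316406), (87.7843017578125, 95.82839965820312), 154.57049560546875) 0.13 [ 0.3012 -0.2617  0.13  ] diam [0.0949 0.1036]
((188.72830200195312, 105.44703674316406), (87.7843017578125, 95.82839965820312), 154.57049560546875) 0.21 [ 0.3183 -0.2483  0.21  ] diam [0.074  0.0808]
[[ 0.62458846 -0.24290354  0.11      ]]
base pts A [[ 0.35290829 -0.26125508  0.        ]] B base [[ 4.17770211e-01 -3.57133547e-01  5.55111512e-17]] small base [[ 0.41803044 -0.24975708  0.        ]]
tray corners [[ 0.48096797  0.05316363  0.018     ]
 [ 0.48749129 -0.07640301  0.018     ]
 [ 0.68869596 -0.05456062  0.018     ]
 [ 0.57663122  0.03012754  0.018     ]]
```

```bash
python3 - <<'E'
from plan import *
plan(.434,-.266,.25,40)
plan(.434,-.266,.097,40)
E
```

```text
now [ 0.4244 -0.2571  0.3394] psi 39.79 tilt 0.14 w 0.998 F [-1.3 -0.1 -0.2] t 3.45
shift [0.0038, 0.0257, 0.1787] turn -0.0017 dist 0.09
now [ 0.4244 -0.2571  0.3394] psi 39.79 tilt 0.14 w 0.998 F [-1.3 -0.1 -0.2] t 3.45
shift [0.0044, 0.0253, 0.4847] turn -0.0017 dist 0.243
```

>>> play_rows(rows=[[1,[0.004,0.026,0.07],0],[1,[0.004,0.026,0.14],0],[1,[0.004,0.026,0.21],0],[1,[0.004,0.026,0.28],0],[1,[0.004,0.026,0.35],0],[1,[0.004,0.026,0.42],0],[1,[0.004,0.026,0.485],0],[1,[0.004,0.026,0.485],0]])

```text
clock: 4.25
eef_pos: [0.4313, -0.2643, 0.0933]
orientation: [-2.949, -1.067, 0.009]
contact_force: [-0.9, -0.1, 0.6]
width: 1.001
```

```bash
python3 look.py w3; python3 - <<'E'
from plan import *
plan(.434,-.266,.097,40)
E
```

```text
[ 0.43127513 -0.2642754   0.09330524] 4.25
now [ 0.4327 -0.2653  0.0954] psi 39.78 tilt 0.25 w 1.002 F [ 0.   0.1 -0.6] t 4.3
shift [0.0012, 0.0027, -0.0031] turn -0.0018 dist 0.002
```

View pics/w3.png

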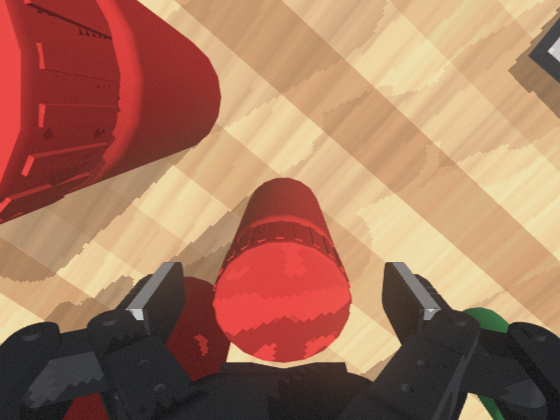

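```bash
python3 - <<'E'
from h import *;import pickle
c=pickle.load(open('w3.pkl','rb'))
P=onz(c,[[283,297],[215,297],[350,297],[283,361]],.13);print(P.round(4),np.linalg.norm(P[1]-P[2]))
E
```

```text
[[ 0.4312 -0.2634  0.13  ]
 [ 0.4106 -0.2806  0.13  ]
 [ 0.4514 -0.2465  0.13  ]
 [ 0.4504 -0.2866  0.13  ]] 0.05319200104786151
```

>>> play_rows(rows=[[-0.2,[0,0,0],0],[-0.6,[0,0,0],0],[-1,[0,0,0],0],[-1,[0,0,0],0],[-1,[0,0,0],0],[-1,[0,0,0],0],[-1,[0,0,0],0],[-1,[0,0,0],0]], force=40)

```text
clock: 5.1
eef_pos: [0.4339, -0.2665, 0.0975]
orientation: [2.953, 1.069, -0.003]
contact_force: [-1.8, -0.5, 6.1]
width: 0.637
```

```bash
python3 - <<'E'
from plan import *
plan(.434,-.266,.3,40)
E
```

```text
now [ 0.4339 -0.2665  0.0975] psi 39.79 tilt 0.13 w 0.637 F [-1.8 -0.5  6.1] t 5.1
shift [-0.0001, -0.0003, -0.4051] turn -0.0018 dist 0.203
```

>>> play_rows(rows=[[-1,[0,0,-0.04],0],[-1,[0,0,-0.1],0],[-1,[0,0,-0.16],0],[-1,[0,0,-0.22],0],[-1,[0,0,-0.28],0],[-1,[0,0,-0.34],0],[-1,[0,0,-0.34],0],[-1,[0,0,-0.34],0]])

```text
clock: 5.9
eef_pos: [0.4341, -0.2661, 0.2679]
orientation: [2.952, 1.068, -0.002]
contact_force: [-1.0, -0.3, -3.3]
width: 0.639
```

```bash
python3 look.py w4; python3 - <<'E'
from plan import *
plan(.52,-.03,.267,95)
E
```

```text
[ 0.43414558 -0.26611149  0.26790307] 5.9
now [ 0.4334 -0.2655  0.2667] psi 39.79 tilt 0.15 w 0.645 F [-0.  -0.  -2.9] t 5.95
shift [0.4345, -0.2512, -0.0016] turn -0.4601 dist 0.251
```

View pics/w4.png

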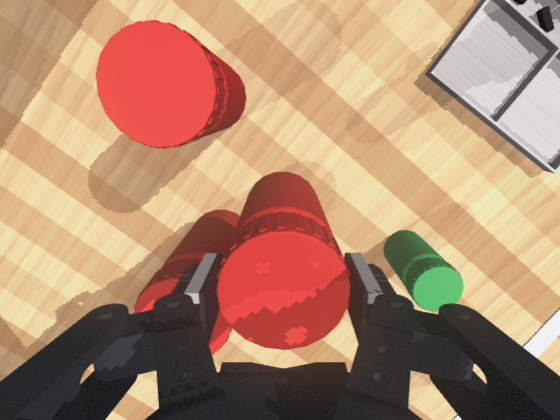

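```bash
python3 - <<'E'
from h import *;import pickle
from plan import plan
from cell import status
c=pickle.load(open('w4.pkl','rb'))
im=cv2.imread('pics/w4.png');hsv=cv2.cvtColor(im,cv2.COLOR_BGR2HSV)
m=cv2.inRange(hsv,(0,150,190),(8,255,255))|cv2.inRange(hsv,(174,150,190),(180,255,255));m[:,:215]=0;m[360:]=0
cn=max(cv2.findContours(m,0,1)[0],key=cv2.contourArea);e=cv2.fitEllipse(cv2.convexHull(cn));print(e)
o=status.get_obs();tc=np.array([0.43414558,-0.26611149,0.26790307])
Rm=R.from_rotvec([2.952,1.068,-.002]).as_matrix()
print((Rm.T@(onz(c,[e[0],(284,290)],tc[2]+.0325)-tc).T).T)
plan(.54,-.175,.29,95)
E
```

```text
((274.53106689453125, 275.6143493652344), (82.71446228027344, 136.9561004638672), 68.0561294555664)
[[-0.00305574 -0.00813837 -0.03250837]
 [ 0.0007369  -0.00167182 -0.03250453]]
now [ 0.4334 -0.2655  0.2667] psi 39.79 tilt 0.15 w 0.645 F [-0.  -0.  -2.9] t 5.95
shift [0.2796, -0.0027, -0.0473] turn -0.4601 dist 0.142
```

>>> play_rows(rows=[[-1,[0.07,0,-0.04],-0.07],[-1,[0.14,0,-0.05],-0.14],[-1,[0.21,0,-0.05],-0.21],[-1,[0.28,0,-0.05],-0.28],[-1,[0.28,0,-0.05],-0.35],[-1,[0.28,0,-0.05],-0.42],[-1,[0.28,0,-0.05],-0.46],[-1,[0.28,0,-0.05],-0.46]])

```text
clock: 6.75
eef_pos: [0.5399, -0.1752, 0.2889]
orientation: [-2.118, -2.313, 0.006]
contact_force: [-0.2, 0.1, -4.2]
width: 0.639
```

```bash
python3 look.py w5; python3 -c "
from plan import *
plan(.54,-.175,.29,95)"
```

```text
[ 0.53988694 -0.17524641  0.28891945] 6.75
now [ 0.5401 -0.1754  0.2893] psi 94.88 tilt 0.32 w 0.641 F [ 0.9  1.  -3.3] t 6.8
shift [0.0008, -0.0001, -0.0014] turn -0.001 dist 0.001
```

View pics/w5.png

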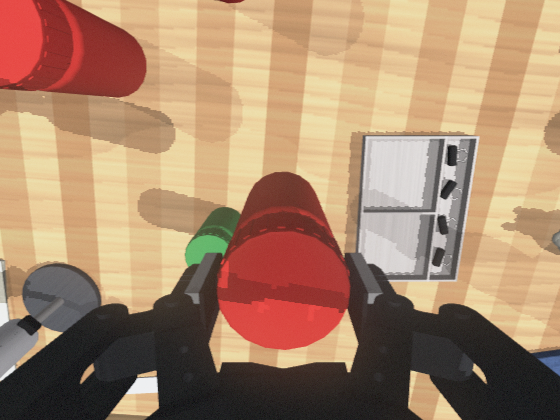

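```bash
python3 -c "
import cv2
im=cv2.imread('pics/w5.png');cv2.imwrite('pics/w5t.png',cv2.resize(im[125:290,345:490],None,fx=4,fy=3.6,interpolation=cv2.INTER_CUBIC))"
```

```text
(no output)
```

View pics/w5t.png

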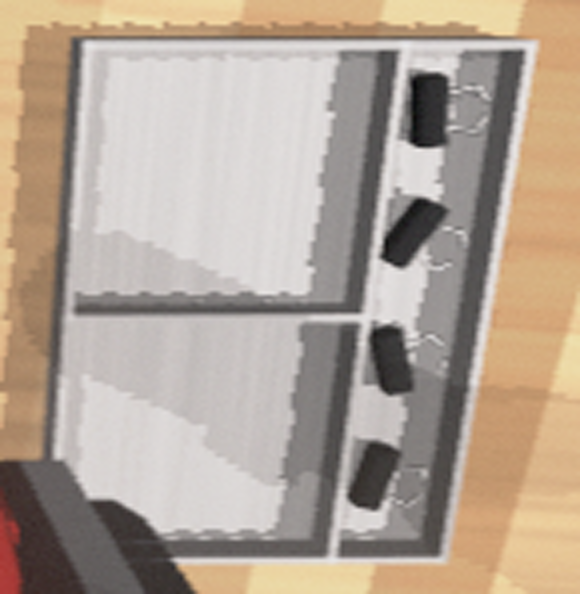

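```bash
cat > fit.py <<'E'
from h import *
def rigid(L,P):
    L=np.array(L);a=L-L.mean(0);b=P-P.mean(0);th=np.arctan2((a[:,0]*b[:,1]-a[:,1]*b[:,0]).sum(),(a*b).sum())
    Rm=np.array([[np.cos(th),-np.sin(th)],[np.sin(th),np.cos(th)]]);o=P.mean(0)-Rm@L.mean(0)
    print('origin',o.round(4),'th',np.degrees(th).round(2),'back',(o+Rm@[.0495,0]).round(4),'front',(o-Rm@[.0495,0]).round(4),'res',((P-o)@Rm-L).round(4).tolist())
E
python3 - <<'E'
from fit import *;import pickle
s=np.array([4,3.6]);off=np.array([345,125])
px=np.array([[83,42],[537,42],[445,560],[68,317],[367,318]])/s+off-.4
L=[[-.1,-.051],[-.1,.091],[.1,.091],[0,-.051],[0,.0495]]
rigid(L,onz(pickle.load(open('w5.pkl','rb')),px,.018)[:,:2])
# w1: crop 5,4 off 130,175
px=np.array([[58,65],[543,65],[562,540],[100,317],[416,317]])/[5,4]+[130,175]-.4
rigid(L,onz(pickle.load(open('w1.pkl','rb')),px,.018)[:,:2])
E
```

```text
origin [ 0.5853 -0.0159] th 5.01 back [ 0.6347 -0.0116] front [ 0.536  -0.0203] res [[0.0006, 0.0], [0.0005, -0.0008], [-0.001, -0.0013], [-0.0002, 0.0018], [0.0002, 0.0003]]
origin [ 0.5853 -0.0146] th 5.02 back [ 0.6346 -0.0102] front [ 0.5359 -0.0189] res [[0.0009, 0.0008], [0.0007, -0.0002], [-0.0021, -0.0012], [0.0003, 0.0021], [0.0002, -0.0013]]
```

```bash
python3 -c "
from plan import *
plan(.639,-.011,.2,95)"
```

```text
now [ 0.5401 -0.1754  0.2893] psi 94.88 tilt 0.32 w 0.641 F [ 0.9  1.  -3.3] t 6.8
shift [0.3106, 0.2261, 0.1777] turn -0.001 dist 0.212
```

>>> play_rows(rows=[[-1,[0.06,0.04,0],0],[-1,[0.12,0.09,0],0],[-1,[0.19,0.14,0],0],[-1,[0.25,0.185,0.05],0],[-1,[0.311,0.226,0.1],0],[-1,[0.311,0.226,0.15],0],[-1,[0.311,0.226,0.178],0],[-1,[0.311,0.226,0.178],0]])

```text
clock: 7.6
eef_pos: [0.6363, -0.0109, 0.1966]
orientation: [-2.12, -2.305, 0.012]
contact_force: [-0.5, -0.5, -3.5]
width: 0.639
```

```bash
python3 look.py w6;python3 -c "
from plan import *
plan(.639,-.011,.108,95)"
```

```text
[ 0.63633413 -0.01093156  0.19659389] 7.6
now [ 0.6376 -0.0114  0.1986] psi 94.78 tilt 0.51 w 0.639 F [-0.5 -0.9 -3.7] t 7.65
shift [0.0002, 0.0044, 0.1811] turn -0.0018 dist 0.091
```

View pics/w6.png

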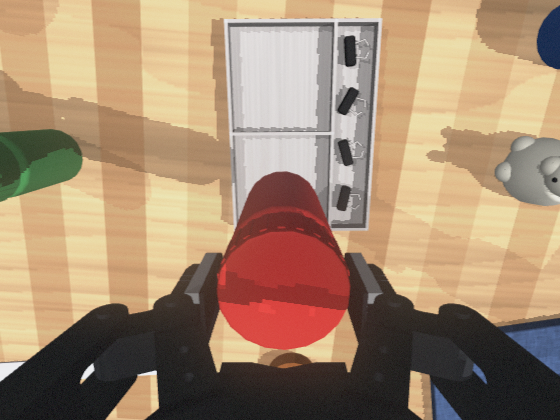

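>>> play_rows(rows=[[-1,[0,0.004,0.03],0],[-1,[0,0.004,0.06],0],[-1,[0,0.004,0.09],0],[-1,[0,0.004,0.12],0],[-1,[0,0.004,0.145],0],[-1,[0,0.004,0.165],0],[-1,[0,0.004,0.175],0],[-1,[0,0.004,0.18],0]])

```text
clock: 8.45
eef_pos: [0.6388, -0.0113, 0.1083]
orientation: [-2.122, -2.307, 0.009]
contact_force: [0.1, 0.4, -2.4]
width: 0.637
```

```bash
python3 look.py w7;python3 -c "
from plan import *
plan(.639,-.011,.1005,95)"
```

```text
[ 0.63882533 -0.01128993  0.10826624] 8.45
now [ 0.6388 -0.0112  0.1082] psi 94.77 tilt 0.52 w 0.638 F [-1.3  0.2 -3. ] t 8.5
shift [0.0004, 0.0005, 0.0154] turn -0.0019 dist 0.008
```

View pics/w7.png

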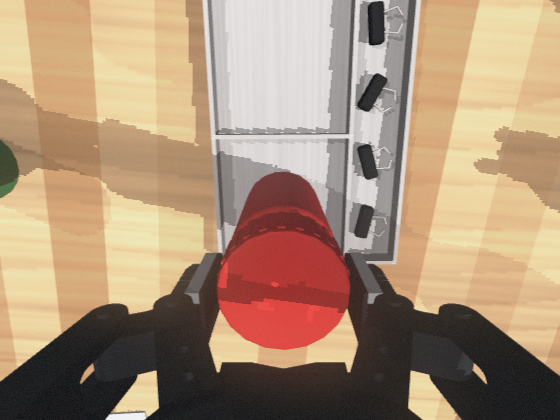

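Jar base (front rim at 283,173) is past the divider (row 135) and centred between side walls. Lower slowly.

>>> play_rows(rows=[[-1,[0,0,0.003],0],[-1,[0,0,0.006],0],[-1,[0,0,0.009],0],[-1,[0,0,0.012],0],[-1,[0,0,0.014],0],[-1,[0,0,0.015],0],[-1,[0,0,0.016],0],[-1,[0,0,0.016],0]])

```text
clock: 9.3
eef_pos: [0.639, -0.0113, 0.1007]
orientation: [-2.123, -2.307, 0.008]
contact_force: [-0.8, -0.1, 1.2]
width: 0.642
```

>>> play_rows(rows=[[0.3,[0,0,0],0],[0.4,[0,0,0],0],[0.6,[0,0,0],0],[0.8,[0,0,0],0],[1,[0,0,0],0],[1,[0,0,0],0],[1,[0,0,0],0],[1,[0,0,0],0]])

```text
clock: 10.1
eef_pos: [0.639, -0.0112, 0.1007]
orientation: [-2.123, -2.307, 0.008]
contact_force: [-0.2, -0.0, 0.0]
width: 0.995
```

```bash
python3 look.py w8;python3 -c "
from plan import *
plan(.639,-.011,.3,95)
from cell import eyes
cv2.imwrite('pics/side1.png',eyes.snapshot('side')[:,:,::-1])"
```

```text
[ 0.63896942 -0.01120322  0.10066588] 10.1
now [ 0.639  -0.0112  0.1007] psi 94.77 tilt 0.48 w 1.005 F [-0.1  0.7 -0.2] t 10.15
shift [0.0009, -0.0033, -0.3986] turn -0.0019 dist 0.199
```

View pics/w8.png

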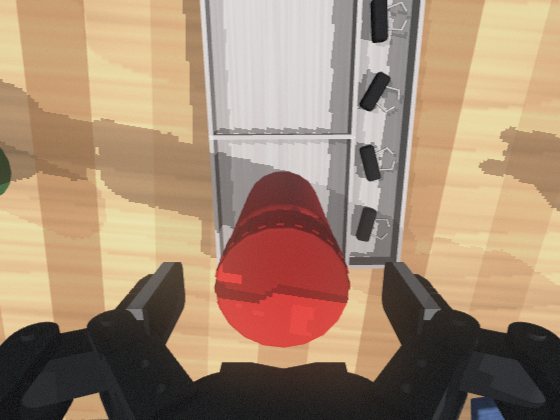

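View pics/side1.png

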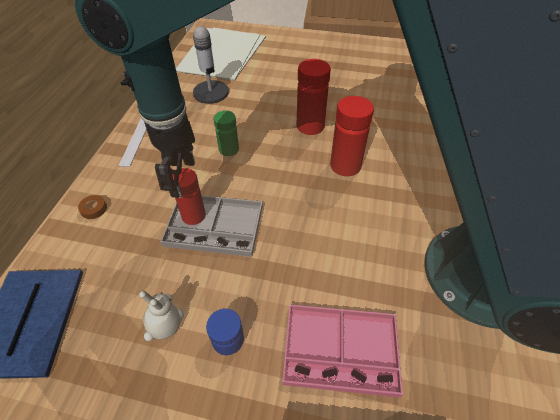

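>>> play_rows(rows=[[1,[0,-0.003,-0.03],0],[1,[0,-0.003,-0.08],0],[1,[0,-0.003,-0.15],0],[1,[0,-0.003,-0.22],0],[1,[0,-0.003,-0.3],0],[1,[0,-0.003,-0.38],0],[1,[0,-0.003,-0.4],0],[1,[0,-0.003,-0.4],0]])

```text
clock: 11.0
eef_pos: [0.6404, -0.0116, 0.3041]
orientation: [-2.126, -2.311, 0.003]
contact_force: [0.5, 0.3, -0.5]
width: 1.003
```

```bash
python3 -c "
from plan import *
plan(.46,.25,.3,95)"
```

```text
now [ 0.6404 -0.0116  0.3041] psi 94.77 tilt 0.16 w 1.003 F [ 0.5  0.3 -0.5] t 11.0
shift [0.5515, -0.3161, 0.0091] turn -0.0019 dist 0.318
```

>>> play_rows(rows=[[1,[0.08,-0.045,0],0],[1,[0.16,-0.09,0],0],[1,[0.24,-0.136,0],0],[1,[0.32,-0.18,0],0],[1,[0.4,-0.23,0],0],[1,[0.48,-0.275,0],0],[1,[0.55,-0.316,0],0],[1,[0.55,-0.316,0],0]])

```text
clock: 11.8
eef_pos: [0.4556, 0.2522, 0.3028]
orientation: [-2.118, -2.313, 0.008]
contact_force: [0.9, -0.7, 0.1]
width: 1.001
```

```bash
python3 look.py w9; python3 - <<'E'
from h import *;import pickle
c=pickle.load(open('w9.pkl','rb'));im=cv2.imread('pics/w9.png');hsv=cv2.cvtColor(im,cv2.COLOR_BGR2HSV)
m=cv2.inRange(hsv,(105,120,110),(130,255,255));m[330:]=0
for cn in cv2.findContours(m,0,1)[0]:
    if cv2.contourArea(cn)<400: continue
    e=cv2.fitEllipse(cv2.convexHull(cn));print(e,onz(c,e[0],.07).round(4),(np.array(e[1])*(c[3][2,3]-.07)/c[0]).round(4))
E
```

```text
[0.45560027 0.25220144 0.30280713] 11.8
((278.0992431640625, 187.51905822753906), (48.22832489013672, 49.055946350097656), 61.8987922668457) [[0.472  0.2491 0.07  ]] [0.0556 0.0566]
```

View pics/w9.png

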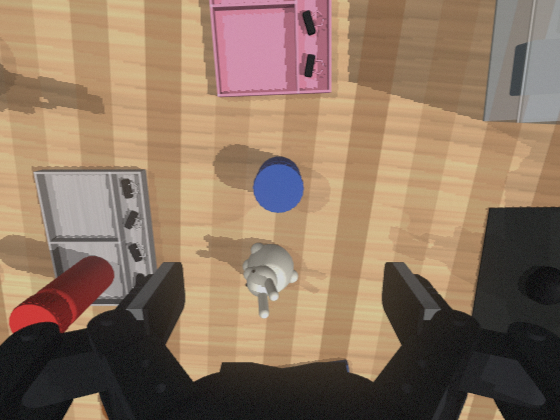

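```bash
python3 -c "
from plan import *
import pickle
c=pickle.load(open('w9.pkl','rb'));print(onz(c,[[268,245],[268,262]],.04))
plan(.4715,.249,.053,95)"
```

```text
[[0.55804124 0.24244286 0.04      ]
 [0.58271299 0.24430887 0.04      ]]
now [0.4574 0.2505 0.3029] psi 95.0 tilt 0.35 w 1.002 F [ 0.2 -0.3  0.8] t 11.85
shift [-0.0051, 0.0308, 0.4997] turn -0.0 dist 0.25
```

>>> play_rows(rows=[[1,[-0.005,0.031,0.08],0],[1,[-0.005,0.031,0.16],0],[1,[-0.005,0.031,0.24],0],[1,[-0.005,0.031,0.32],0],[1,[-0.005,0.031,0.39],0],[1,[-0.005,0.031,0.44],0],[1,[-0.005,0.031,0.48],0],[1,[-0.005,0.031,0.5],0]])

```text
clock: 12.65
eef_pos: [0.4701, 0.2472, 0.0501]
orientation: [-2.12, -2.311, 0.015]
contact_force: [0.3, -0.2, -0.4]
width: 1.001
```

```bash
python3 look.py w10;python3 -c "
from plan import *
plan(.4715,.249,.053,95)"
```

```text
[0.47008909 0.24716443 0.05007205] 12.65
now [0.4698 0.2472 0.0497] psi 94.94 tilt 0.66 w 1.003 F [-0.1 -0.2 -0.3] t 12.7
shift [0.0032, 0.0036, -0.0067] turn -0.0005 dist 0.004
```

View pics/w10.png

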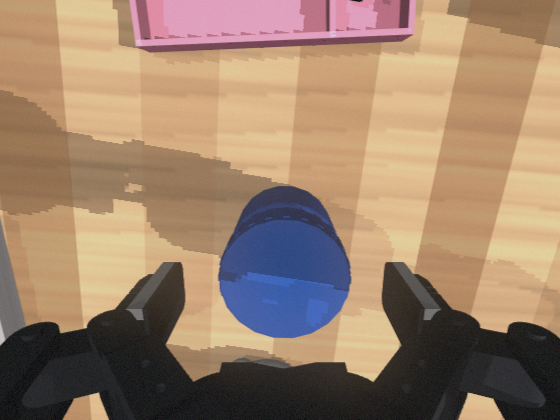

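>>> play_rows(rows=[[1,[0.003,0.003,-0.006],0],[0.6,[0.003,0.003,-0.006],0],[-0.2,[0.003,0.003,-0.006],0],[-1,[0.003,0.003,-0.006],0],[-1,[0.003,0.003,-0.006],0],[-1,[0.003,0.003,-0.006],0],[-1,[0.003,0.003,-0.006],0],[-1,[0.003,0.003,-0.006],0]], force=40)

```text
clock: 13.5
eef_pos: [0.4774, 0.2517, 0.0579]
orientation: [-2.124, -2.315, -0.004]
contact_force: [-0.5, 1.5, 30.0]
width: -0.002
```

>>> play_rows(rows=[[-1,[0,0,-0.04],0],[-1,[0,0,-0.1],0],[-1,[0,0,-0.16],0],[-1,[0,0,-0.22],0],[-1,[0,0,-0.28],0],[-1,[0,0,-0.3],0],[-1,[0,0,-0.3],0],[-1,[0,0,-0.3],0]])

```text
clock: 14.3
eef_pos: [0.4765, 0.2511, 0.2073]
orientation: [-2.123, -2.315, -0.003]
contact_force: [-0.7, 0.2, -0.7]
width: -0.001
```

```bash
python3 look.py w11;python3 -c "
from plan import *
plan(.534,-.0197,.205,95)"
```

```text
[0.47654426 0.25114702 0.2073145 ] 14.3
now [0.4761 0.251  0.2067] psi 94.94 tilt 0.08 w -0.0 F [-0.8 -0.5 -0.7] t 14.35
shift [-0.5493, 0.0687, 0.0026] turn -0.0005 dist 0.277
```

View pics/w11.png

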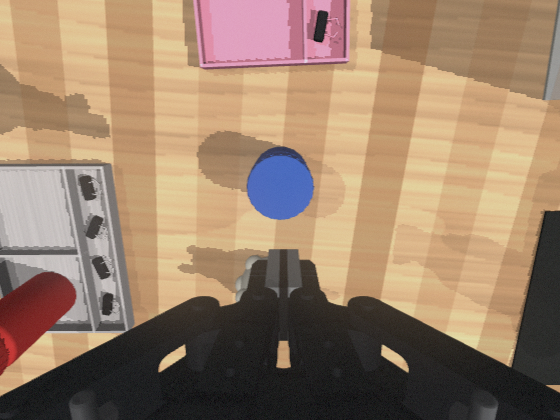

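```bash
python3 - <<'E'
from h import *;import pickle
for n in ['w9','w10','w11']:
    c=pickle.load(open(n+'.pkl','rb'));im=cv2.imread(f'pics/{n}.png');hsv=cv2.cvtColor(im,cv2.COLOR_BGR2HSV)
    m=cv2.inRange(hsv,(105,120,120),(130,255,255));m[345:]=0
    for cn in cv2.findContours(m,0,1)[0]:
        if cv2.contourArea(cn)<400: continue
        e=cv2.fitEllipse(cv2.convexHull(cn));print(n,e)
        for z in (.03,.05,.07): print(z,onz(c,e[0],z).round(4),(np.array(e[1]).mean()*(c[3][2,3]-z)/c[0]).round(4))
    b=cv2.inRange(hsv,(105,120,15),(130,255,255));b[345:]=0;v,u=np.nonzero(b[:, 200:370]);print('all rows',v.min(),v.max())
    print('base front',onz(c,[[278,v.min()]],0))
E
python3 -c "
import cv2
from cell import eyes
for n in('side','scene'): cv2.imwrite(f'pics/{n}2.png',eyes.snapshot(n)[:,:,::-1])"
```

```text
w9 ((278.0442810058594, 187.5857696533203), (48.20222473144531, 48.899192810058594), 71.05500793457031)
0.03 [[0.481  0.2493 0.03  ]] 0.0618
0.05 [[0.4765 0.2492 0.05  ]] 0.0589
0.07 [[0.472  0.2491 0.07  ]] 0.056
all rows 163 211
base front [[0.45348142 0.24652981 0.        ]]
w10 ((284.13922119140625, 278.3961486816406), (117.56297302246094, 129.31846618652344), 91.17241668701172)
0.03 [[0.4918 0.2508 0.03  ]] 0.0642
0.05 [[0.4813 0.2498 0.05  ]] 0.0568
0.07 [[0.4709 0.2489 0.07  ]] 0.0495
all rows 204 337
base front [[0.45613249 0.24380403 0.        ]]
w11 ((279.84027099609375, 186.05039978027344), (65.28961181640625, 65.53185272216797), 114.54399108886719)
0.03 [[0.4804 0.2497 0.03  ]] 0.0645
0.05 [[0.4758 0.2495 0.05  ]] 0.0606
0.07 [[0.4713 0.2492 0.07  ]] 0.0567
all rows 152 218
base front [[0.45022258 0.24496029 0.        ]]
```

View pics/side2.png

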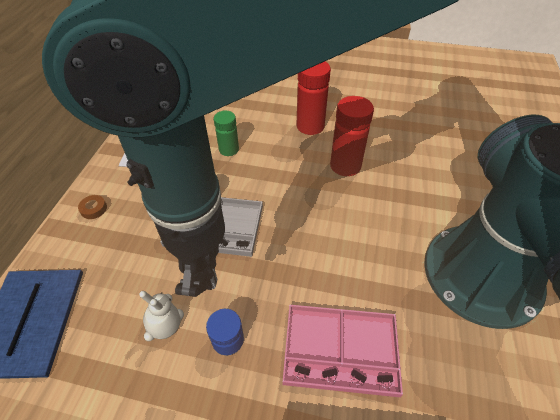

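View pics/scene2.png

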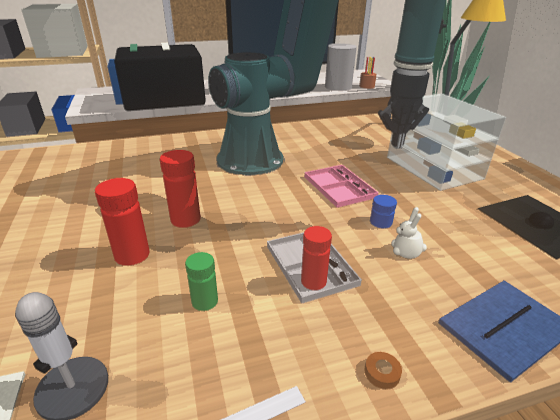

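```bash
python3 -c "
from plan import *
plan(.4715,.249,.05,95)"
```

```text
now [0.476  0.2509 0.2063] psi 94.93 tilt 0.09 w 0.0 F [-0.5 -0.2 -0.2] t 14.45
shift [-0.0034, -0.009, 0.3127] turn -0.0005 dist 0.156
```

>>> play_rows(rows=[[1,[-0.003,-0.009,0],0],[1,[-0.003,-0.009,0],0],[1,[-0.003,-0.009,0],0],[1,[-0.003,-0.009,0.07],0],[1,[-0.003,-0.009,0.14],0],[1,[-0.003,-0.009,0.2],0],[1,[-0.003,-0.009,0.23],0],[1,[-0.003,-0.009,0.24],0]])

```text
clock: 15.25
eef_pos: [0.4703, 0.2487, 0.0845]
orientation: [-2.122, -2.313, 0.005]
contact_force: [-1.1, 0.2, -0.3]
width: 1.005
```

```bash
python3 -c "
from plan import *
plan(.4715,.249,.017,95)"
```

```text
now [0.4703 0.2487 0.0845] psi 94.93 tilt 0.25 w 1.005 F [-1.1  0.2 -0.3] t 15.25
shift [0.0005, 0.0031, 0.1349] turn -0.0006 dist 0.067
```

Descend cautiously, first to 0.035.

>>> play_rows(rows=[[1,[0,0.002,0.02],0],[1,[0,0.002,0.04],0],[1,[0,0.002,0.06],0],[1,[0,0.002,0.075],0],[1,[0,0.002,0.085],0],[1,[0,0.002,0.095],0],[1,[0,0.002,0.1],0],[1,[0,0.002,0.1],0]])

```text
clock: 16.05
eef_pos: [0.4709, 0.2487, 0.0342]
orientation: [-2.121, -2.313, 0.006]
contact_force: [0.1, 0.0, -0.3]
width: 0.996
```

```bash
python3 look.py w12;python3 -c "
from plan import *
plan(.4715,.249,.017,95)
from cell import eyes
cv2.imwrite('pics/side3.png',cv2.resize(eyes.snapshot('side')[220:400,110:310,::-1],None,fx=3,fy=3))"
```

```text
[0.4708651  0.24868856 0.03420947] 16.05
now [0.4711 0.2488 0.0345] psi 94.93 tilt 0.25 w 0.997 F [0.3 0.2 0.1] t 16.1
shift [0.0004, 0.001, 0.0349] turn -0.0006 dist 0.017
```

View pics/w12.png

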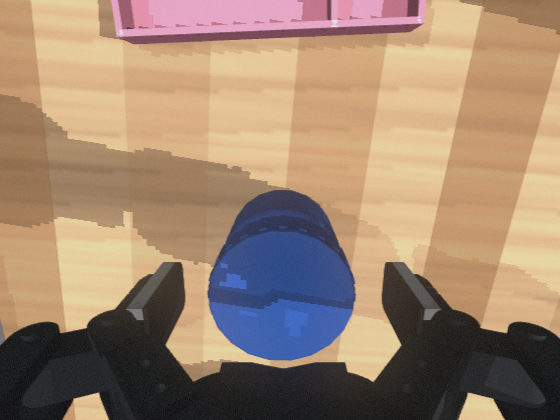

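View pics/side3.png

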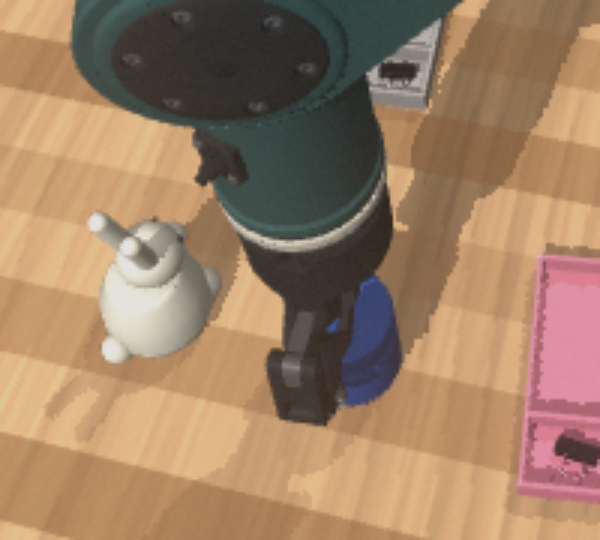

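```bash
python3 - <<'E'
from h import *;from cell import eyes,status
c=cam('side',eyes.camera_info('side'));w=cam('wrist',eyes.camera_info('wrist'),status.get_obs())
for z in (0,.01,.02,.04,.06,.08): 
    p=proj(c,[[.471,.249+.043,z],[.471,.249+.057,z],[.471,.249,z]]);print(z,((p-[110,220])*3).round(0).tolist(), 'wrist',proj(w,[[.460,.249+.043,z],[.46,.249-.043,z],[.471,.249,z]]).round(0).tolist())
E
```

```text
0 [[334.0, 429.0], [327.0, 452.0], [356.0, 359.0]] wrist [[355.0, 221.0], [210.0, 209.0], [281.0, 233.0]]
0.01 [[332.0, 423.0], [325.0, 447.0], [354.0, 353.0]] wrist [[359.0, 227.0], [206.0, 215.0], [281.0, 239.0]]
0.02 [[330.0, 417.0], [323.0, 442.0], [353.0, 347.0]] wrist [[363.0, 233.0], [202.0, 220.0], [281.0, 246.0]]
0.04 [[326.0, 406.0], [318.0, 430.0], [349.0, 334.0]] wrist [[373.0, 248.0], [192.0, 234.0], [281.0, 262.0]]
0.06 [[322.0, 393.0], [313.0, 418.0], [345.0, 321.0]] wrist [[385.0, 267.0], [180.0, 251.0], [281.0, 282.0]]
0.08 [[317.0, 381.0], [309.0, 406.0], [341.0, 307.0]] wrist [[401.0, 292.0], [163.0, 273.0], [280.0, 309.0]]
```

>>> play_rows(rows=[[1,[0,0.001,0.01],0],[1,[0,0.001,0.02],0],[1,[0,0.001,0.03],0],[1,[0,0.001,0.037],0],[1,[0,0.001,0.04],0],[1,[0,0.001,0.042],0],[1,[0,0.001,0.042],0],[1,[0,0.001,0.042],0]])

```text
clock: 16.95
eef_pos: [0.4717, 0.2489, 0.0137]
orientation: [-2.122, -2.313, 0.004]
contact_force: [-0.1, -0.6, -0.4]
width: 1.0
```

>>> play_rows(rows=[[0.6,[0,0,0],0],[0.2,[0,0,0],0],[-0.2,[0,0,0],0],[-1,[0,0,0],0],[-1,[0,0,0],0],[-1,[0,0,0],0],[-1,[0,0,0],0],[-1,[0,0,0],0]], force=40)

```text
clock: 17.75
eef_pos: [0.472, 0.2489, 0.0141]
orientation: [-2.122, -2.313, 0.003]
contact_force: [-0.8, -1.0, 5.4]
width: 0.695
```

```bash
python3 look.py w13;python3 -c "
from plan import *
plan(.4715,.249,.013,95)"
```

```text
[0.47195508 0.24894766 0.01409862] 17.75
now [0.472  0.2489 0.0141] psi 94.93 tilt 0.19 w 0.696 F [-0.  -0.5  6.4] t 17.8
shift [0.0002, -0.0009, 0.0022] turn -0.0006 dist 0.001
```

View pics/w13.png

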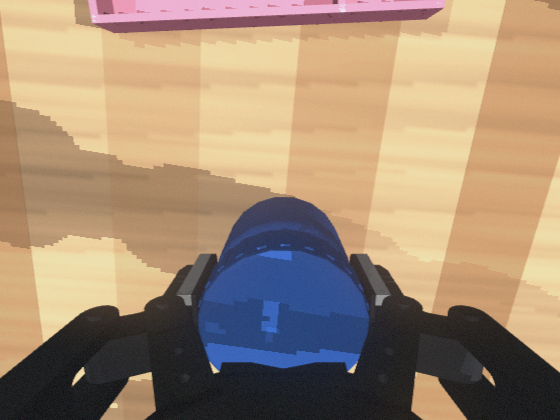

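>>> play_rows(rows=[[-1,[0,0,-0.03],0],[-1,[0,0,-0.08],0],[-1,[0,0,-0.14],0],[-1,[0,0,-0.2],0],[-1,[0,0,-0.27],0],[-1,[0,0,-0.34],0],[-1,[0,0,-0.4],0],[-1,[0,0,-0.4],0]])

```text
clock: 18.6
eef_pos: [0.4753, 0.25, 0.2181]
orientation: [2.123, 2.314, 0.008]
contact_force: [1.2, 1.1, -0.9]
width: 0.697
```

```bash
python3 look.py w14;python3 -c "
from plan import *
plan(.53,.13,.214,95)"
```

```text
[0.47526429 0.25001119 0.21806185] 18.6
now [0.4738 0.2494 0.2157] psi 94.94 tilt 0.1 w 0.693 F [-0.1 -0.2 -1.5] t 18.65
shift [-0.2477, 0.0914, 0.003] turn -0.0005 dist 0.132
```

View pics/w14.png

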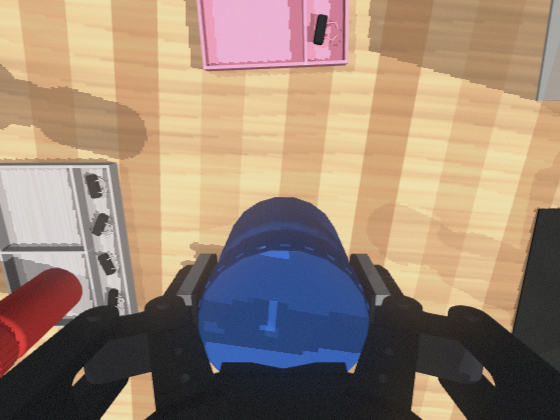

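>>> play_rows(rows=[[-1,[-0.06,0.005,0],0],[-1,[-0.14,0.015,0],0],[-1,[-0.22,0.03,0],0],[-1,[-0.3,0.04,0],0],[-1,[-0.38,0.05,0],0],[-1,[-0.45,0.06,0],0],[-1,[-0.51,0.07,0],0],[-1,[-0.546,0.074,0],0]])

```text
clock: 19.45
eef_pos: [0.5334, -0.0216, 0.2129]
orientation: [-2.124, -2.311, 0.001]
contact_force: [-0.3, -0.2, -1.5]
width: 0.69
```

```bash
python3 look.py w15;python3 -c "
from plan import *
plan(.534,-.0197,.1,95)
from cell import eyes
cv2.imwrite('pics/scene4.png',eyes.snapshot('scene')[:,:,::-1])"
```

```text
[ 0.53337258 -0.02155034  0.21294385] 19.45
now [ 0.534  -0.0235  0.213 ] psi 94.82 tilt 0.13 w 0.693 F [ 0.4 -2.9 -2.7] t 19.5
shift [0.0075, 0.0012, 0.226] turn -0.0015 dist 0.113
```

View pics/w15.png

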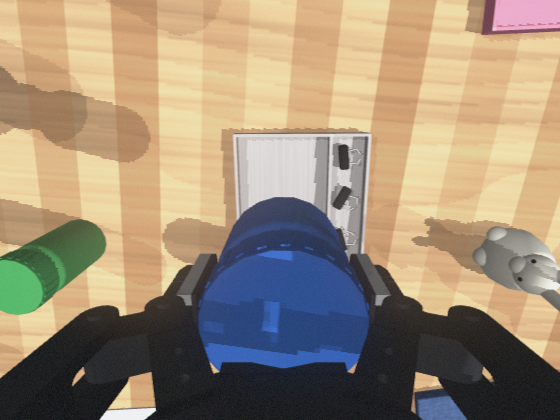

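View pics/scene4.png

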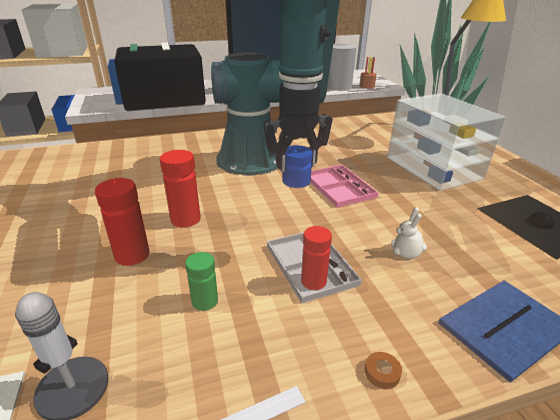

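```bash
python3 - <<'E'
from h import *;from cell import eyes
from plan import plan
c=cam('scene',eyes.camera_info('scene'));im=cv2.imread('pics/scene4.png');hsv=cv2.cvtColor(im,cv2.COLOR_BGR2HSV)
m=cv2.inRange(hsv,(0,120,50),(6,255,255))|cv2.inRange(hsv,(174,120,50),(180,255,255));m[:,:295]=0;m[:,345:]=0;m[:215]=0;m[300:]=0
a=azim(c,m);a0=sum(a)/2;o=c[3][:2,3];print(np.degrees(a),'dist from width',.028/np.sin((a[1]-a[0])/2), 'bearing to expected',np.degrees(np.arctan2(-.011-o[1],.637-o[0])))
t=onz(c,[[317,235]],.133);print('lid',t)
print(proj(c,[[.637,-.011,.133],[.637,-.011,.003]]))
plan(.534,-.0197,.1,95)
E
```

```text
[152.6397281  157.82523289] dist from width 0.6189675068715473 bearing to expected 155.40160780376294
lid [[ 0.64653213 -0.01384367  0.133     ]]
[[316.54455257 232.03161206]
 [312.57561087 279.85342042]]
now [ 0.5335 -0.0215  0.213 ] psi 94.77 tilt 0.18 w 0.694 F [ 0.6  0.2 -0.7] t 19.55
shift [0.0032, 0.002, 0.2261] turn -0.0019 dist 0.113
```

>>> play_rows(rows=[[-1,[0.003,0.002,0.02],0],[-1,[0.003,0.002,0.06],0],[-1,[0.003,0.002,0.1],0],[-1,[0.003,0.002,0.14],0],[-1,[0.003,0.002,0.18],0],[-1,[0.003,0.002,0.22],0],[-1,[0.003,0.002,0.25],0],[-1,[0.003,0.002,0.27],0]])

```text
clock: 20.35
eef_pos: [0.5317, -0.0182, 0.0754]
orientation: [-2.121, -2.308, 0.005]
contact_force: [-0.6, -0.5, -1.3]
width: 0.695
```

>>> play_rows(rows=[[-1,[0,0,0.01],0],[-1,[0,0,0.03],0],[-1,[0,0,0.05],0],[-1,[0,0,0.06],0],[-1,[0,0,0.07],0],[-1,[0,0,0.075],0],[-1,[0,0,0.075],0],[-1,[0,0,0.075],0]])

```text
clock: 21.15
eef_pos: [0.5317, -0.0182, 0.0382]
orientation: [-2.121, -2.309, 0.004]
contact_force: [-0.1, -1.1, -1.5]
width: 0.696
```

```bash
python3 look.py w16;python3 -c "
from plan import *
plan(.534,-.0197,.0171,95)
from cell import eyes
cv2.imwrite('pics/scene5.png',eyes.snapshot('scene')[150:330,200:400,::-1].repeat(3,0).repeat(3,1))"
```

```text
[ 0.53169315 -0.01820935  0.03817541] 21.15
now [ 0.5318 -0.0182  0.0383] psi 94.83 tilt 0.38 w 0.692 F [ 0.8 -0.8 -1.8] t 21.2
shift [-0.0034, 0.0045, 0.0423] turn -0.0014 dist 0.021
```

View pics/w16.png

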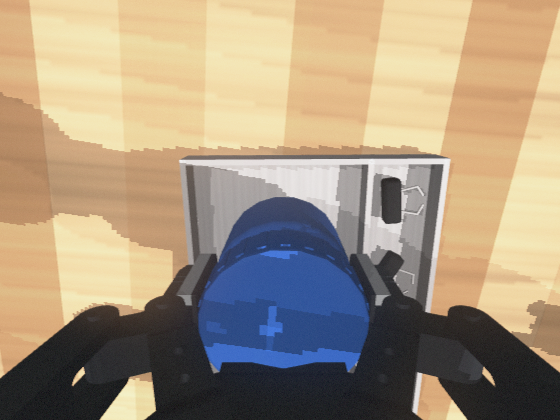

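View pics/scene5.png

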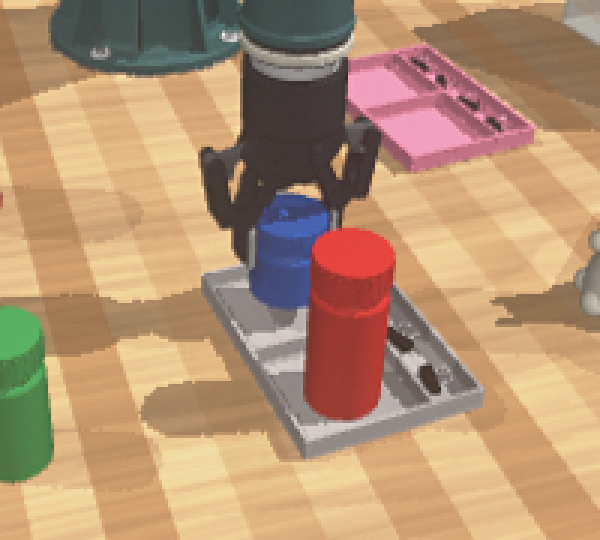

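>>> play_rows(rows=[[-1,[-0.002,0.003,0.008],0],[-1,[-0.003,0.004,0.016],0],[-1,[-0.003,0.004,0.023],0],[-1,[-0.003,0.004,0.029],0],[-1,[-0.003,0.004,0.034],0],[-1,[-0.003,0.004,0.038],0],[-1,[-0.003,0.004,0.041],0],[-1,[-0.003,0.004,0.042],0]])

```text
clock: 22.05
eef_pos: [0.5336, -0.0195, 0.0172]
orientation: [-2.121, -2.309, 0.004]
contact_force: [-0.3, 0.7, 2.2]
width: 0.691
```

>>> play_rows(rows=[[-1,[0,0,0],0],[-1,[0,0,0],0],[-1,[0,0,0],0],[-1,[0,0,0],0],[-1,[0,0,0],0],[-1,[0,0,0],0],[-1,[0,0,0],0],[-1,[0,0,0],0]])

```text
clock: 22.85
eef_pos: [0.5337, -0.0194, 0.0172]
orientation: [-2.121, -2.309, 0.004]
contact_force: [0.1, 0.4, -1.8]
width: 0.692
```

>>> play_rows(rows=[[-1,[0,0,0.001],0],[-1,[0,0,0.002],0],[-1,[0,0,0.002],0],[0.45,[0,0,0.002],0],[0.55,[0,0,0.002],0],[0.7,[0,0,0.002],0],[0.85,[0,0,0.002],0],[1,[0,0,0.002],0]])

```text
clock: 23.65
eef_pos: [0.5336, -0.0194, 0.0161]
orientation: [-2.121, -2.309, 0.004]
contact_force: [-0.3, -0.4, -0.9]
width: 0.997
```

>>> play_rows(rows=[[1,[0,0,0],0],[1,[0,0,0],0],[1,[0,0,-0.01],0],[1,[0,0,-0.02],0],[1,[0,0,-0.04],0],[1,[0,0,-0.07],0],[1,[0,0,-0.11],0],[1,[0,0,-0.16],0]])

```text
clock: 24.45
eef_pos: [0.5336, -0.0196, 0.0971]
orientation: [-2.121, -2.308, 0.005]
contact_force: [-0.4, -0.1, 0.4]
width: 1.001
```

```bash
python3 look.py w17
```

```text
[ 0.53360737 -0.01955306  0.09708143] 24.45
```

View pics/w17.png

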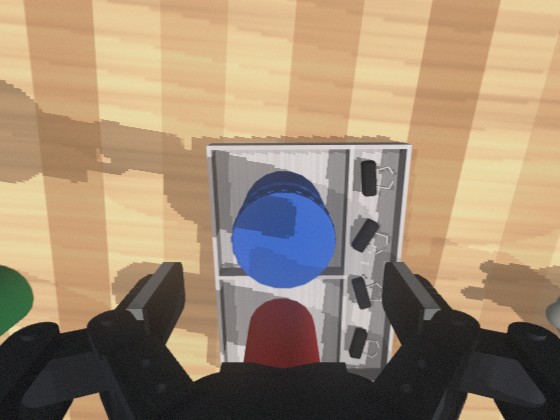

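Both jars stand in their bays. Rise further, straight up, and look again.

>>> play_rows(rows=[[1,[0,0,-0.05],0],[1,[0,0,-0.11],0],[1,[0,0,-0.18],0],[1,[0,0,-0.25],0],[1,[0,0,-0.3],0],[1,[0,0,-0.34],0],[1,[0,0,-0.36],0],[1,[0,0,-0.36],0]])

```text
clock: 25.3
eef_pos: [0.5375, -0.0203, 0.2829]
orientation: [2.125, 2.313, 0.003]
contact_force: [0.3, -0.4, -0.4]
width: 0.997
```

```bash
python3 look.py w18;python3 - <<'E'
from h import *;import pickle
c=pickle.load(open('w18.pkl','rb'));im=cv2.imread('pics/w18.png');hsv=cv2.cvtColor(im,cv2.COLOR_BGR2HSV)
b=cv2.inRange(hsv,(105,120,110),(130,255,255));r=cv2.inRange(hsv,(0,150,140),(8,255,255))|cv2.inRange(hsv,(174,150,140),(180,255,255))
th=np.radians(5);Rm=np.array([[np.cos(th),-np.sin(th)],[np.sin(th),np.cos(th)]])
for k,m,z in (('blue',b,.073),('red',r,.133)):
    cs=[x for x in cv2.findContours(m,0,1)[0] if cv2.contourArea(x)>400]
    for cn in cs:
        e=cv2.fitEllipse(cv2.convexHull(cn));P=onz(c,e[0],z)[0][:2];print(k,e,P.round(4),'tray',(Rm.T@(P-[.5853,-.0152])).round(4))
from cell import eyes
cv2.imwrite('pics/scene6.png',eyes.snapshot('scene')[:,:,::-1])
E
```

```text
[ 0.53747183 -0.02031727  0.28292211] 25.3
blue ((284.2842102050781, 172.40602111816406), (53.33687973022461, 53.861534118652344), 33.01869201660156) [ 0.5333 -0.018 ] tray [-0.052   0.0017]
red ((282.9344787597656, 285.2384948730469), (48.05148696899414, 54.565887451171875), 86.6285400390625) [ 0.6375 -0.0107] tray [ 0.0524 -0.0001]
```

View pics/w18.png

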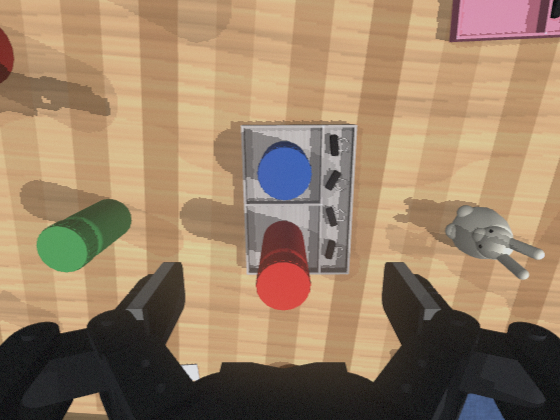

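View pics/scene6.png

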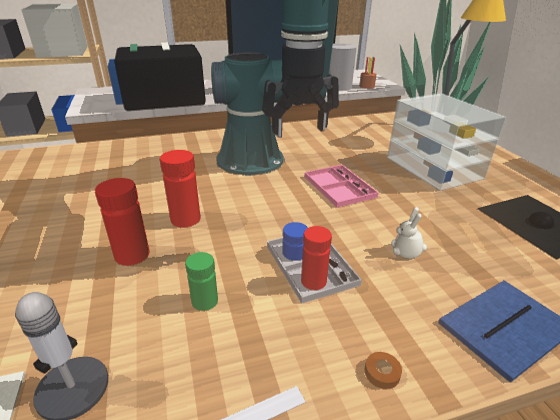

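Both jars stand upright in their bays and the arm is clear above them. I'm handing in.

```bash
python3 -c "
from cell import ticket,status
o=status.get_obs();print(o['clock'],o['qd'].round(3));print(ticket.sign_off())"
```

```text
25.4 [-0.     0.017  0.015  0.    -0.001  0.   ]
the job is handed in; nothing more can be done
None
```

The job is handed in, at 25.4 s of the 58 s allowed. The red jar went into the back bay and was released first, and then the blue jar went into the front bay.

- **Final positions:** In the last wrist picture the red jar is at about (+52, 0) mm and the blue jar at about (−52, +2) mm in the tray frame. Each is within 3 mm of its bay centre. Both look upright.
- **Other checks:** The gripper is open and well above the jars. The rabbit and the green jar look unmoved by eye. The gap to the red jar stayed wide while the blue one was loaded.
- **First blue grasp failed:** The fingers shut on top of the lid and pressed with about 30 N. The pictures showed the fingertips reach about 35–40 mm less far than the interface text says. The jar had not moved, so I gripped it again about 35 mm lower, which worked.
- **Red jar grip:** Because of the same offset, the red jar was held by its lid, not below it as planned. It still went down smoothly and did not drop.
- **Camera disagreement:** The fixed scene camera read about 6 mm farther in x than the side camera and the wrist camera. I relied on the wrist camera for placing. Neither jar's height on the tray floor was measured directly; I judged it from tool height and contact force.

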